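# Shut and lock the junction box cover

## Robot

A 6-joint arm with a two-finger parallel gripper is mounted at the origin on a cart in front of the work surface, level with it; the furniture and walls round the work are solid. World frame = base frame: x ahead of the robot, y to its left, z up, the work surface at z = 0. Lengths are in m, angles in degrees, forces in N, time in s.
With the tool pointing down it reaches from about 0.3 to 0.825 m from the base axis. Payload 5.4 kg.
Tool frame: the origin (TCP) lies midway between the tips of the shut fingers; the grasp point (between the pads) lies 19 mm behind it; z points along the fingers, y is the line along which they close (so a half turn about z gives the same grasp; the last joint's range is limited). The gripper opens to 92 mm and grips with 3 to 60 N. Pads are 20 mm wide; open, the fingers measure 128 mm over their backs; the gripper's body (75 mm by 189 mm) begins 69 mm behind the grasp point.
Start: joints at [-87.554, 9.076, 91.501, -0, 79.423, -12.038], TCP at [0.144, -0.557, 0.215] pointing down, gripper open.
Joint ranges: [-166.64, 166.64], [-54.1, 131.32], [10.49, 154.53], [-73.88, 253.88], [9.74, 151.15], [-171.62, 171.62]. Speed limits (degrees/s): [147.25, 147.25, 180, 180, 180, 180].

## Interface

Orientations are given as [roll, pitch, yaw] about the fixed x, y, z axes, in that order (R = Rz(yaw) Ry(pitch) Rx(roll)).
In Python, from cell import r, vision, hand_in, models gives the robot as it stands.
- The arm moves only by the tool servo_tool, never from a script. Its argument "plan" is a list of rows, each a list of 3 entries, a list of its own where there are three numbers: the shift along the tool's x, y, z in m, then the turn about the tool's z in rad, then the closure, from 0 (fully open) to 1 (shut). A call has exactly 8 rows; each row shifts and turns the commanded pose from where the row before left it, along the tool's axes as they then stand; what a row does not reach is not made up. A row lasts 1/10 s, in which the tool goes at most 50 mm and 8.59 degrees, less where a joint would pass 70% of its speed; a pose out of reach is approached as far as the arm can. A call with a gripper value outside its range is refused whole. The fingers move at their own pace and stop on an object; "squeeze" is the grip in N (left out, the last holds). Time passes only in rows, so rows that do not move let the fingers close, or fill a call up. It gives the time, the measured TCP pose, the force, the opening and the grip force at its end, in the units of the state.
- r.observe(): the state, without advancing time (a new reading comes with each control period).
- vision.snapshot(name): name is "scene" or "top" or "wrist"; returns a dict with "color" (384x512x3 uint8, red, green, blue), "range_z" (384x512 float32, m along the optical axis (not along the pixel's ray), 0 where there is no reading), "vfov" (degrees; the focal length in pixels is half the picture's height over the tangent of half this angle, whatever the lens; pixels are square), "cx", "cy" (the principal point, pixels), "D" ([k1, k2, p1, p2, k3] as OpenCV has them; the pictures are not rectified), "world_to_cam" (4x4, takes a point from world to camera coordinates); the wrist camera has in their place "T_tool_cam" (4x4, takes a point from camera to tool coordinates, whose origin is the TCP and whose axes are the flange's). Camera axes: x right, y down, z forward; pixel columns grow to the right and rows downward; lengths in m; the calibration is good to about 2 mm. A picture is of the moment at which its call begins: read the wrist's pose just before it.
- hand_in(): hands the job in; it is judged then, once.
Trained networks look in a picture, given as the dict that the camera call returned (one of the last four; its "shot" number tells which), for a name from the list of things; names that differ only in an ending like _2 or _b are one class to them, and where a whole thing is asked for, a point or a joint stands for the part that bears it (a point fixed in the world has none). Each returns a list of dicts, best first, with "confidence" (0 to 1); they miss things now and then, are a little off and sometimes report something else, mostly with a low value. They report only what shows in the picture. A call takes as long as a camera call.
- models.recognise(picture, query): "box" ([left, top, right, bottom] as shares, 0 to 1, of the picture: columns of its width, rows of its height, round what is visible of it).
The state is a dict: "t": time; "joints": joint angles; "qd": joint speeds; "joint_torque": joint torques, N m; "tcp_pos": TCP position; "eef_rot": TCP orientation; "wrist_force": force on the tool from outside, world axes, zero at the start; "torque": the same for the moment, N m; "grip_width": finger opening in m; "grip_force": force on a finger pad.
Only numpy, scipy, OpenCV 4.12 (cv2) and the standard library are available. Lean on these libraries where they do the work, as an engineer would, in place of code of your own. Each camera call takes 0.05 s, during which the arm holds its last target. There are 200 camera calls.

## Task

The cover of the junction box has been left ajar. Shut it by its red T-handle stud and lock it: push and turn the stud clockwise until it drops into its hidden slot, push it fully in, turn it on a quarter turn to its stop and let go, so that it springs up into its catch and holds the cover down. Leave the other things on the bench where they are.

Things in the scene. Friction and masses are not known exactly. Their poses are not given: they have to be found in the camera images.
- junction_box: grey steel junction box 150x170x60 mm (x, y, z) screwed to the bench, with a blue sheet cover hinged along its near (-x) top edge and four black cable glands at the far side; origin at the centre of its underside, z up, x from the hinge side towards the glands
- cover_hinge (a point): the middle of the cover's hinge line, 75 mm from the box origin towards -x of the box and 60 mm above the bench. Its axes turn with the cover: x along the cover from the hinge to its free edge, y along the hinge line, z the cover's outward normal. The cover's underside is the plane z = 0 of this frame, its outer face z = 6 mm; it reaches 152 mm out and is 176 mm wide
- cover (a joint): opening angle of the cover in rad: 0 is shut on the box, growing as its far edge rises (it leans towards the robot, up to 1.2). When open it stays by friction where it is put, but within about 0.2 rad of shut a spring lifts it again unless it is held or locked (under 3 N at the stud)
- stud_grip (a point): the centre of the stud's red T-handle bar, 42 mm long, 14 mm thick, 24 mm tall. It lies on the stud's axis, 115 mm from the hinge line and (stud out) 40 mm above the cover's underside plane; the bar spans 28 to 52 mm above that plane on a 13 mm round shank. Site x is along the bar's length, y across its flats, z up the stud axis, outward from the cover
- stud_pin_mid (a point): middle of the stud's hidden 27 mm cross pin, parallel to the bar, 10 mm below the cover's underside (stud out). It must pass a slot in the floating receptacle inside the box. Once through and turned on clockwise by 40 to 60 degrees from where it dropped in, it stays hooked at about 0.0115 m of press if let go and may be regripped; turned less, it jumps out again
- stud_press (a joint): how far the stud is pushed into the cover, in m: 0 fully out, 0.0135 fully in; spring 5 N at 0, 8.4 N fully in. With the cover shut: about 0.002 where the pin lands on the receptacle beside the slot; from about 0.0115 the pin is through and can be turned on below it; let go at the end of the quarter turn, the stud rises into its catch and stays at about 0.009: locked
- stud_turn (a joint): turn of the stud in rad, growing clockwise as seen from outside the cover; at 0 the bar lies along the cover's x. The receptacle's slot sits at an unknown angle of 0.50 to 0.85, always at least 0.3 clockwise of the bar at the start; it takes the pin within 0.12 to 0.2 either way. The catch is 1.57 beyond the slot, a firm stop about 0.2 beyond the catch
- beaker: white plastic beaker, 115 mm tall, 93 mm wide, standing; bystander; origin under its centre
- calculator: desk calculator 135x78x17 mm, lying; bystander; origin under its centre
- marker: red and white marker pen, 135 mm long, 17 mm thick, lying; bystander; origin under its centre
- screwdriver: red-handled slotted screwdriver, 198 mm long, lying at the right of the box; bystander; origin under its centre
- fitting: brass hose fitting, 47 mm long, lying; bystander; origin under its centre
- mouse: black computer mouse 108x62x37 mm; bystander; origin under its centre

How it is judged:
By the outcome, as a careful person would: the job done as asked, in the order asked, and still so for the second after the job is handed in, with the robot touching nothing.
It also fails if it takes over 54 s, if anything falls off the work surface, if the arm or the gripper's body presses on something with over 40 N, if the wrist force passes 120 N, or if a joint passes its speed limit or range.

## Working session

There is one attempt and no reset: what is moved stays moved. The work goes in short steps, Python scripts to look and compute and a tool call to move; the robot and the scene stay as the last step left them, time stands still between calls to the robot, and variables do not carry over. Pictures are saved under pics/ and viewed, at most 10 in all, crops included, and the job is handed in when it is done.

Besides the shell and the picture viewer there is one more tool, called after "Emit:" as a command line: name --argument value ..., lists and objects as JSON in quotes. servo_tool: Moves the arm, as the interface text tells. Its arguments: {"type":"object","properties":{"plan":{"type":"array","items":{"type":"array"}},"squeeze":{"type":"number"}},"required":["plan"]}

```bash
mkdir -p pics
cat > h.py <<'E'
import numpy as np,cv2
from scipy.spatial.transform import Rotation as R
from cell import r,vision,hand_in,models
def tool():
    s=r.observe(); T=np.eye(4); T[:3,:3]=R.from_euler('xyz',s['eef_rot'],degrees=True).as_matrix(); T[:3,3]=s['tcp_pos']; return T,s
def shot(name):
    T,s=tool(); p=vision.snapshot(name)
    c2w=T@np.array(p['T_tool_cam']) if name=='wrist' else np.linalg.inv(np.array(p['world_to_cam']))
    return p,c2w
def cloud(p,c2w):
    h,w=p['range_z'].shape; f=h/2/np.tan(np.radians(p['vfov'])/2)
    K=np.array([[f,0,p['cx']],[0,f,p['cy']],[0,0,1]])
    u,v=np.meshgrid(np.arange(w),np.arange(h))
    n=cv2.undistortPoints(np.stack([u,v],-1).reshape(-1,1,2).astype(np.float64),K,np.array(p['D'],float)).reshape(h,w,2)
    z=p['range_z'][...,None].astype(float)
    return np.concatenate([n*z,z],-1)@c2w[:3,:3].T+c2w[:3,3]
E
python3 - <<'E'
from h import *
s=r.observe();print({k:np.round(v,3) for k,v in s.items()})
ims=[]
for n in ('scene','top'):
    p,c=shot(n);np.savez(n,P=cloud(p,c),c=p['color'],z=p['range_z']);ims.append(p['color'])
    for q in ('junction_box','stud_grip','cover'): print(n,q,[(np.round(np.array(d['box'])*[512,384,512,384]),round(d['confidence'],2)) for d in models.recognise(p,q)[:2]])
    cv2.imwrite(f'pics/{n}.png',p['color'][...,::-1])
E
```

```text
{'t': np.float64(0.0), 'joints': array([-87.552,   9.11 ,  91.572,   0.   ,  79.424, -12.038]), 'qd': array([ 0.065, -0.013, -0.013,  0.017,  0.112, -0.039]), 'joint_torque': array([-1.0000e-03, -3.8557e+01, -3.2211e+01,  7.0000e-02,  3.8000e-02,
       -0.0000e+00]), 'tcp_pos': array([ 0.144, -0.556,  0.214]), 'eef_rot': array([-1.79896e+02, -2.30000e-02,  1.44860e+01]), 'wrist_force': array([ 0.286, -0.368,  1.195]), 'torque': array([ 0.081, -0.03 ,  0.038]), 'grip_force': np.float64(0.0), 'grip_width': np.float64(0.092)}
scene junction_box [(array([195., 173., 272., 254.]), 0.97)]
scene stud_grip [(array([228., 173., 243., 194.]), 0.69)]
scene cover [(array([200., 170., 269., 232.]), 0.66)]
top junction_box [(array([186., 142., 265., 216.]), 0.85)]
top stud_grip []
top cover [(array([190., 150., 269., 213.]), 0.87)]
```

View pics/scene.png

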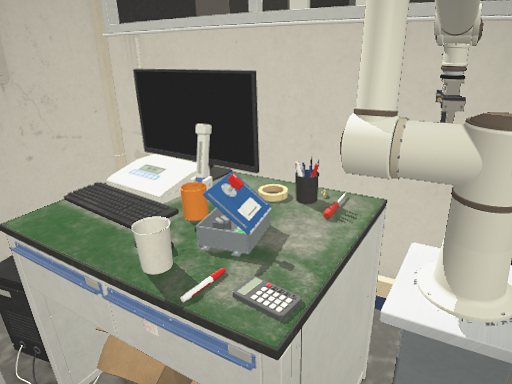

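View pics/top.png

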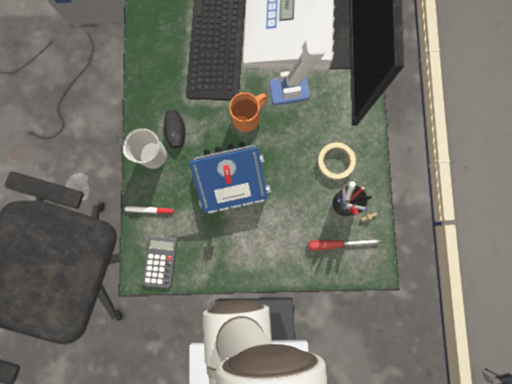

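Run:
```python
from h import *
for n in ('scene','top'):
    d=np.load(n+'.npz');P=d['P'];hsv=cv2.cvtColor(d['c'],cv2.COLOR_RGB2HSV)
    box=(195,165,275,235) if n=='scene' else (180,140,275,220)
    m=np.zeros(P.shape[:2],bool);m[box[1]:box[3],box[0]:box[2]]=1;m&=d['z']>0
    b=m&(hsv[...,0]>95)&(hsv[...,0]<130)&(hsv[...,1]>90)
    rd=m&((hsv[...,0]<8)|(hsv[...,0]>172))&(hsv[...,1]>120)
    for nm,k in(('blue',b),('red',rd)):
        Q=P[k]; print(n,nm,len(Q))
        if len(Q)<4: continue
        print(np.percentile(Q,[2,50,98],axis=0).round(3), Q.mean(0).round(3))
        if nm=='blue':
            mu=np.median(Q,0); 
            for _ in range(4):
                _,_,V=np.linalg.svd(Q-Q.mean(0),full_matrices=False); e=abs((Q-Q.mean(0))@V[2]); Q=Q[e<max(.004,np.percentile(e,90)*.9)] if e.max()>.006 else Q
            print('normal',V[2]*np.sign(V[2][2]),len(Q),Q.mean(0))
            c=cv2.boxPoints(cv2.minAreaRect(Q[:,:2].astype(np.float32)));print(c.round(3))
```

```text
scene blue 1273
[[ 0.509 -0.055  0.065]
 [ 0.574  0.069  0.112]
 [ 0.646  0.127  0.158]] [0.574 0.053 0.11 ]
normal [-0.61263128 -0.11626502  0.78177066] 1094 [0.56843967 0.05759106 0.10977215]
[[ 0.501  0.112]
 [ 0.532 -0.065]
 [ 0.649 -0.044]
 [ 0.617  0.133]]
scene red 141
[[0.564 0.025 0.143]
 [0.582 0.042 0.165]
 [0.604 0.046 0.182]] [0.582 0.04  0.164]
top blue 2424
[[ 0.511 -0.05   0.067]
 [ 0.584  0.037  0.121]
 [ 0.64   0.124  0.16 ]] [0.581 0.038 0.119]
normal [-0.61205528 -0.1180886   0.78194848] 2363 [0.58094729 0.03769713 0.11881664]
[[ 0.498  0.111]
 [ 0.531 -0.061]
 [ 0.651 -0.039]
 [ 0.618  0.134]]
top red 82
[[0.562 0.03  0.162]
 [0.577 0.037 0.174]
 [0.603 0.043 0.186]] [0.58  0.037 0.174]
```

The cover stands about 0.67 rad open with the box yaw about 10.9°. The hinge is at about (0.518, 0.0255, 0.06), and the red bar is at about (0.582, 0.038, 0.163). I'll approach above the bar first and then take a closer look.

Emit:
servo_tool --plan '[[[0.032,-0.03,-0.003],0,0],[[0.032,-0.03,-0.003],0,0],[[0.032,-0.03,-0.003],0,0],[[0.032,-0.03,-0.003],0,0],[[0.032,-0.03,-0.003],0,0],[[0.032,-0.03,-0.003],0,0],[[0.032,-0.03,-0.003],0,0],[[0.032,-0.03,-0.003],0,0]]'

```text
t: 1.2
tcp_pos: [0.3323, -0.2588, 0.2389]
eef_rot: [180.0, -0.0, 14.5]
wrist_force: [1.4, -0.2, -0.0]
grip_width: 0.0919
grip_force: 0.0
```

Emit:
servo_tool --plan '[[[0.032,-0.03,-0.003],0,0],[[0.032,-0.03,-0.003],0,0],[[0.032,-0.03,-0.003],0,0],[[0.032,-0.03,-0.003],0,0],[[0.032,-0.03,-0.003],0,0],[[0.032,-0.03,-0.003],0,0],[[0.032,-0.03,-0.003],0,0],[[0.032,-0.03,-0.003],0,0]]'

```text
t: 2.0
tcp_pos: [0.5202, 0.0379, 0.2629]
eef_rot: [180.0, -0.0, 14.5]
wrist_force: [0.2, -1.0, 0.9]
grip_width: 0.0917
grip_force: 0.0
```

Emit:
servo_tool --plan '[[[0,0,0],-0.14,0],[[0,0,0],-0.14,0],[[0,0,0],-0.14,0],[[0,0,0],-0.14,0],[[0,0,0],-0.14,0],[[0,0,0],-0.14,0],[[0,0,0],-0.14,0],[[0,0,0],-0.14,0]]'

```text
t: 2.8
tcp_pos: [0.5194, 0.0361, 0.2626]
eef_rot: [180.0, -0.0, 79.0]
wrist_force: [-0.7, 0.5, 0.2]
grip_width: 0.0919
grip_force: 0.0
```

Emit:
servo_tool --plan '[[[0,0,0],-0.14,0],[[0,0,0],-0.14,0],[[0,0,0],-0.14,0],[[0,0,0],-0.14,0],[[0,0,0],-0.14,0],[[0,0,0],-0.14,0],[[0,0,0],-0.14,0],[[0,0,0],-0.14,0]]'

```text
t: 3.6
tcp_pos: [0.5194, 0.0361, 0.2626]
eef_rot: [180.0, 0.0, 143.2]
wrist_force: [0.1, -0.3, -0.3]
grip_width: 0.0921
grip_force: 0.0
```

Emit:
servo_tool --plan '[[[0,0,0],-0.14,0],[[0,0,0],-0.14,0],[[0,0,0],-0.14,0],[[0,0,0],-0.14,0],[[0,0,0],-0.14,0],[[0,0,0],0,0],[[0,0,0],0,0],[[0,0,0],0,0]]'

```text
t: 4.4
tcp_pos: [0.5194, 0.0361, 0.2626]
eef_rot: [180.0, 0.0, -177.2]
wrist_force: [-0.7, -0.9, 0.8]
grip_width: 0.0916
grip_force: 0.0
```

```bash
cat > bar.py <<'E'
from h import *
T,s=tool();print(s['t'],s['tcp_pos'].round(4),s['eef_rot'].round(2),s['joints'].round(1))
p,c=shot('wrist');P=cloud(p,c);cv2.imwrite('pics/w1.png',p['color'][...,::-1])
hsv=cv2.cvtColor(p['color'],cv2.COLOR_RGB2HSV);ok=p['range_z']>0
near=ok&(np.linalg.norm(P[...,:2]-[.582,.038],axis=-1)<.15)&(P[...,2]>.055)
b=near&(hsv[...,0]>95)&(hsv[...,0]<130)&(hsv[...,1]>90)
Q=P[b]
for _ in range(6):
    mu=Q.mean(0);V=np.linalg.svd(Q-mu,full_matrices=False)[2];e=abs((Q-mu)@V[2]);Q=Q[e<max(.002,2*e.std())]
n=V[2]*np.sign(V[2][2]);print('n',n.round(4),'mu',mu.round(4),'open',np.arccos(n[2]).round(3),len(Q))
hx=-n[:2]/np.linalg.norm(n[:2]);print('yaw',np.degrees(np.arctan2(hx[1],hx[0])).round(2))
cx=np.array([*(hx*n[2]),np.hypot(n[0],n[1])]);cy=np.cross(n,cx)
h=(P-mu)@n
rd=near&((hsv[...,0]<8)|(hsv[...,0]>172))&(hsv[...,1]>120)&(h>.012)&(h<.055)
G=P[rd];print('red',len(G),'h',np.percentile(h[rd],[2,50,98]).round(4))
top=G[((G-mu)@n)>np.percentile(h[rd],98)-.006]
xy=np.stack([(top-mu)@cx,(top-mu)@cy],-1).astype(np.float32)
(ce,sz,a)=cv2.minAreaRect(xy);print('toprect',ce,sz,a,len(top))
v=np.linalg.svd(xy-xy.mean(0),full_matrices=False)[2][0];v*=np.sign(v[0]);print('stud_turn',-np.arctan2(v[1],v[0]))
w=v[0]*cx+v[1]*cy;print('bar dir world',w.round(3),'yaw',np.degrees(np.arctan2(w[1],w[0])))
tp=mu+ce[0]*cx+ce[1]*cy+n*(np.percentile(h[rd],98)-.012);print('grip centre',tp.round(4))
E
python3 bar.py
```

```text
4.4 [0.5194 0.0361 0.2626] [ 180.     0.  -177.2] [  -9.3   -0.8   96.4    0.    84.3 -102.1]
n [-0.6124 -0.1171  0.7819] mu [0.5809 0.0374 0.1185] open 0.673 6627
yaw 10.82
red 497 h [0.0333 0.0455 0.047 ]
toprect (0.03044191002845764, -0.0015893904492259026) (0.013572655618190765, 0.04116121679544449) 85.72657775878906 461
stud_turn 0.07948185
bar dir world [0.78  0.068 0.621] yaw 5.00622618628853
grip centre [0.5831 0.0362 0.1649]
```

View pics/w1.png

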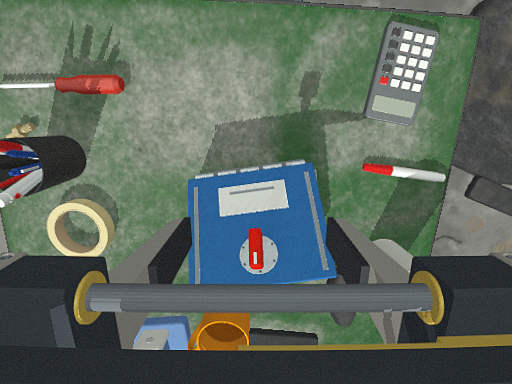

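The stud turn is about 0.08 and the grip centre is about (0.5825, 0.037, 0.164). The wrist picture shows the red bar at (256, 250) between the fingers, clear of everything.

Emit:
servo_tool --plan '[[[0,0,0],-0.055,0],[[-0.021,-0.002,0],0,0],[[-0.021,-0.002,0],0,0],[[-0.0207,-0.0016,0.01],0,0],[[0,0,0.026],0,0.3],[[0,0,0.026],0,0.4],[[0,0,0.026],0,0.4],[[0,0,0.026],0,0.4]]' --squeeze 8

```text
t: 5.25
tcp_pos: [0.5824, 0.0372, 0.1476]
eef_rot: [180.0, 0.0, -174.0]
wrist_force: [0.2, 0.4, 0.1]
grip_width: 0.0622
grip_force: 0.0
```

Emit:
servo_tool --plan '[[[0,0,0],0,1],[[0,0,0],0,1],[[0,0,0],0,1],[[0,0,0],0,1],[[0,0,0],0,1],[[0,0,0],0,1],[[0,0,0],0,1],[[0,0,0],0,1]]'

```text
t: 6.05
tcp_pos: [0.5831, 0.0366, 0.1494]
eef_rot: [-179.9, 0.1, -173.9]
wrist_force: [0.5, -3.3, 2.8]
grip_width: 0.0145
grip_force: 8.0
```

Emit:
servo_tool --plan '[[[-0.0056,0.0005,0.0038],0,1],[[-0.0056,0.0005,0.0042],0,1],[[-0.0048,0.0004,0.0042],0,1],[[-0.0047,0.0004,0.0043],0,1],[[-0.0043,0.0004,0.0046],0,1],[[-0.0043,0.0003,0.0048],0,1],[[-0.0038,0.0003,0.005],0,1],[[-0.0037,0.0003,0.0053],0,1]]'

```text
t: 6.85
tcp_pos: [0.619, 0.0437, 0.1117]
eef_rot: [-180.0, -0.0, -173.9]
wrist_force: [-0.5, -6.0, 3.0]
grip_width: 0.0139
grip_force: 8.0
```

Emit:
servo_tool --plan '[[[-0.0028,0.0003,0.0045],0,1],[[-0.0026,0.0002,0.0046],0,1],[[-0.002,0.0002,0.0038],0,1],[[-0.0018,0.0001,0.0039],0,1],[[-0.0014,0.0001,0.003],0,1],[[-0.0011,0.0001,0.0029],0,1],[[-0.0008,0.0001,0.002],0,1],[[-0.0006,0,0.0019],0,1]]'

```text
t: 7.65
tcp_pos: [0.6319, 0.0458, 0.0852]
eef_rot: [-179.9, -0.0, -173.9]
wrist_force: [0.3, -6.5, 3.0]
grip_width: 0.0138
grip_force: 8.0
```

Run:
```python
from h import *
s=r.observe();print(s['t'],s['tcp_pos'].round(4),s['wrist_force'].round(1),s['torque'].round(2),s['grip_width'],s['joints'].round(1))
p,c=shot('wrist');a=p['color']
q,c2=shot('scene');b=cv2.resize(q['color'][140:268,160:331],(512,384))
cv2.imwrite('pics/w2.png',cv2.resize(np.hstack([a,b]),(800,300))[...,::-1])
P=cloud(p,c);hsv=cv2.cvtColor(a,cv2.COLOR_RGB2HSV)
m=(p['range_z']>0)&(hsv[...,0]>95)&(hsv[...,0]<130)&(hsv[...,1]>90)&(np.linalg.norm(P[...,:2]-[.6,.04],axis=-1)<.12)&(P[...,2]<.12)&(P[...,2]>.055)
Q=P[m];A=np.c_[Q[:,:2],np.ones(len(Q))];k=np.linalg.lstsq(A,Q[:,2],rcond=None)[0];print(len(Q),k.round(4),'z',np.percentile(Q[:,2],[5,50,95]).round(4))
```

```text
7.65 [0.6319 0.0458 0.0852] [ 0.3 -6.5  3. ] [-1.08 -0.05  0.  ] 0.013835275219638283 [-6.700e+00  2.460e+01  8.780e+01 -1.000e-01  6.770e+01 -1.028e+02]
34610 [0.0109 0.0021 0.0609] z [0.066  0.0673 0.0686]
```

View pics/w2.png

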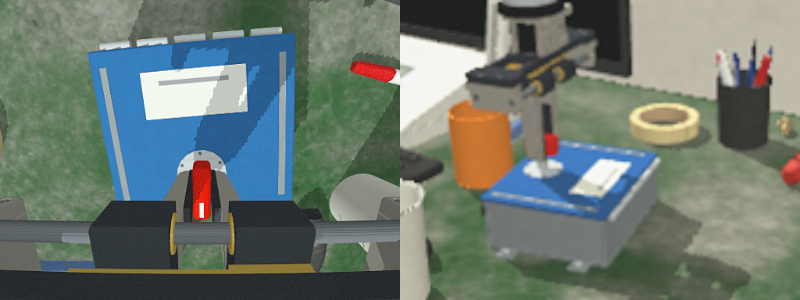

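The cover is nearly down (about 0.01 rad) and the bar is held. Next I'll grip harder, relieve the side load and press a little.

Emit:
servo_tool --plan '[[[0,-0.001,0],0,1],[[0,0,0],0,1],[[0,0,0],0,1],[[0,0,0.001],0,1],[[0,0,0.001],0,1],[[0,0,0.001],0,1],[[0,0,0],0,1],[[0,0,0],0,1]]' --squeeze 40

```text
t: 8.55
tcp_pos: [0.632, 0.0457, 0.0831]
eef_rot: [-180.0, 0.0, -173.9]
wrist_force: [1.0, -2.7, 4.4]
grip_width: 0.0139
grip_force: 40.0
```

Emit:
servo_tool --plan '[[[0,-0.0005,0.001],0,1],[[0,0,0.001],0,1],[[0,0,0],0,1],[[0,0,0],0,1],[[0,0,0],0,1],[[0,0,0],0,1],[[0,0,0],0,1],[[0,0,0],0,1]]'

```text
t: 9.35
tcp_pos: [0.6321, 0.0456, 0.0818]
eef_rot: [180.0, 0.0, -173.9]
wrist_force: [-0.1, -1.5, 8.1]
grip_width: 0.0136
grip_force: 40.0
```

Emit:
servo_tool --plan '[[[0,0,0.001],0.05,1],[[0,0,0.001],0.05,1],[[0,0,0],0.05,1],[[0,0,0],0.05,1],[[0,0,0],0.05,1],[[0,0,0],0.05,1],[[0,0,0],0,1],[[0,0,0],0,1]]'

```text
t: 10.15
tcp_pos: [0.6323, 0.0457, 0.0797]
eef_rot: [179.9, 0.1, 168.9]
wrist_force: [0.3, -1.3, 7.1]
grip_width: 0.0137
grip_force: 40.0
```

Emit:
servo_tool --plan '[[[0,0,0.001],0.03,1],[[0,0,0.001],0.03,1],[[0,0,0],0.03,1],[[0,0,0],0.03,1],[[0,0,0],0,1],[[0,0,0],0,1],[[0,0,0],0,1],[[0,0,0],0,1]]'

```text
t: 10.95
tcp_pos: [0.6323, 0.0457, 0.0774]
eef_rot: [179.9, 0.1, 162.0]
wrist_force: [0.0, -1.1, 5.5]
grip_width: 0.014
grip_force: 40.0
```

Emit:
servo_tool --plan '[[[0,0,0.001],0,1],[[0,0,0.001],0,1],[[0,0,0.001],0,1],[[0,0,0],0,1],[[0,0,0],0,1],[[0,0,0],0,1],[[0,0,0],0,1],[[0,0,0],0,1]]'

```text
t: 11.75
tcp_pos: [0.6323, 0.0458, 0.0746]
eef_rot: [179.9, 0.1, 162.0]
wrist_force: [0.7, -1.1, 5.9]
grip_width: 0.0134
grip_force: 40.0
```

Run:
```python
from h import *
s=r.observe();print(s['t'],s['tcp_pos'].round(4),s['wrist_force'].round(1),s['torque'].round(2),s['grip_width'],s['joints'].round(1))
p,c=shot('wrist');a=p['color']
q,c2=shot('scene');b=cv2.resize(q['color'][165:229,200:286],(512,384))
cv2.imwrite('pics/w3.png',cv2.resize(np.hstack([a,b]),(800,300))[...,::-1])
P=cloud(p,c);hsv=cv2.cvtColor(a,cv2.COLOR_RGB2HSV)
near=(p['range_z']>0)&(np.linalg.norm(P[...,:2]-[.6,.04],axis=-1)<.12)&(P[...,2]<.14)&(P[...,2]>.055)
m=near&(hsv[...,0]>95)&(hsv[...,0]<130)&(hsv[...,1]>90)
Q=P[m];A=np.c_[Q[:,:2],np.ones(len(Q))];k=np.linalg.lstsq(A,Q[:,2],rcond=None)[0];print(len(Q),k.round(4),'z',np.percentile(Q[:,2],[5,50,95]).round(4))
rd=near&((hsv[...,0]<8)|(hsv[...,0]>172))&(hsv[...,1]>120)&(np.linalg.norm(P[...,:2]-[.632,.046],axis=-1)<.04)
print('red z',rd.sum(),np.percentile(P[rd][:,2],[2,25,50,75,98]).round(4))
G=P[rd];G=G[G[:,2]>np.percentile(G[:,2],98)-.004][:,:2]
print(cv2.minAreaRect(G.astype(np.float32)))
```

```text
11.75 [0.6323 0.0458 0.0746] [ 0.7 -1.1  5.9] [-0.27 -0.11 -0.07] 0.013441396006496029 [ -6.8  25.3  88.1   0.1  66.5 -78.8]
36237 [ 0.0012 -0.0005  0.066 ] z [0.0656 0.0667 0.0677]
red z 1616 [0.0867 0.1019 0.1028 0.1033 0.1042]
((0.632343590259552, 0.04573001712560654), (0.013803252950310707, 0.04196625202894211), 71.37251281738281)
```

View pics/w3.png

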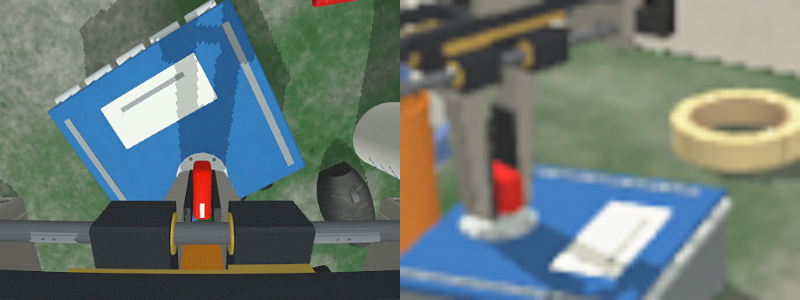

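The cover is shut and the bar top is near 0.103, so press is about 9 mm. The pin is in the slot at a turn of about 0.5, and I'll push it fully in.

Emit:
servo_tool --plan '[[[0,0,0.0015],0,1],[[0,0,0.0015],0,1],[[0,0,0.0015],0,1],[[0,0,0.0015],0,1],[[0,0,0.001],0,1],[[0,0,0],0,1],[[0,0,0],0,1],[[0,0,0],0,1]]'

```text
t: 12.65
tcp_pos: [0.6325, 0.0457, 0.0701]
eef_rot: [179.9, 0.1, 162.0]
wrist_force: [-4.7, -1.0, 20.3]
grip_width: 0.0136
grip_force: 40.0
```

Emit:
servo_tool --plan '[[[0,0,0],0.1,1],[[0,0,0],0.1,1],[[0,0,0],0.1,1],[[0,0,0],0.1,1],[[0,0,0],0.1,1],[[0,0,0],0.1,1],[[0,0,0],0.1,1],[[0,0,0],0.1,1]]'

```text
t: 13.45
tcp_pos: [0.6327, 0.0459, 0.0701]
eef_rot: [179.9, -0.0, 116.0]
wrist_force: [-5.8, 0.0, 18.5]
grip_width: 0.0137
grip_force: 40.0
```

Emit:
servo_tool --plan '[[[0,0,0],0.1,1],[[0,0,0],0.1,1],[[0,0,0],0.1,1],[[0,0,0],0.1,1],[[0,0,0],0.1,1],[[0,0,0],0.1,1],[[0,0,0],0,1],[[0,0,0],0,1]]'

```text
t: 14.25
tcp_pos: [0.6328, 0.0459, 0.0701]
eef_rot: [179.9, -0.1, 81.8]
wrist_force: [-5.0, -1.0, 18.5]
grip_width: 0.0138
grip_force: 40.0
```

```bash
python3 -c "
from h import *
s=r.observe();print(s['torque'],s['eef_rot'],s['joints'],s['wrist_force'])"
```

```text
[-0.03425645  0.95205561 -0.00440157] [ 1.79878205e+02 -8.55180648e-02  8.18057550e+01] [-6.7829612  25.63312695 88.22033519  0.09028308 66.02269979  1.37477505] [-4.97597778 -0.95765967 18.46880276]
```

Emit:
servo_tool --plan '[[[0,0,0],0.05,1],[[0,0,0],0.05,1],[[0,0,0],0.05,1],[[0,0,0],0.05,1],[[0,0,0],0.05,1],[[0,0,0],0.05,1],[[0,0,0],0,1],[[0,0,0],0,1]]'

```text
t: 15.05
tcp_pos: [0.633, 0.0459, 0.0701]
eef_rot: [179.9, -0.1, 64.6]
wrist_force: [-4.5, -0.7, 19.2]
grip_width: 0.0136
grip_force: 40.0
```

```bash
python3 -c "
from h import *
s=r.observe();print(s['torque'],s['eef_rot'],s['joints'],s['wrist_force'])"
```

```text
[-0.09846846  0.89633139  0.02930594] [ 1.79890727e+02 -1.21084227e-01  6.46205410e+01] [-6.78398224e+00  2.56355782e+01  8.82135284e+01  8.74743173e-02
  6.60087380e+01  1.85601245e+01] [-4.45126757 -0.68184348 19.16694622]
```

Turn is about 2.2 with no stop yet, so I'll continue gently.

Emit:
servo_tool --plan '[[[0,0,0],0.04,1],[[0,0,0],0.04,1],[[0,0,0],0.04,1],[[0,0,0],0.04,1],[[0,0,0],0,1],[[0,0,0],0,1],[[0,0,0],0,1],[[0,0,0],0,1]]'

```text
t: 15.85
tcp_pos: [0.633, 0.0459, 0.0701]
eef_rot: [179.9, -0.1, 55.5]
wrist_force: [-4.4, -1.5, 18.2]
grip_width: 0.0135
grip_force: 40.0
```

```bash
python3 -c "
from h import *
s=r.observe();print(s['torque'],s['eef_rot'],s['joints'],s['wrist_force'])"
```

```text
[-0.02779314  0.81869579 -0.01223346] [ 1.79904696e+02 -1.38107135e-01  5.54551369e+01] [-6.78562678e+00  2.56353295e+01  8.82148916e+01  8.51881326e-02
  6.60011421e+01  2.77248045e+01] [-4.35099011 -1.50260583 18.20647481]
```

Emit:
servo_tool --plan '[[[0,0,0],0.04,1],[[0,0,0],0.04,1],[[0,0,0],0.04,1],[[0,0,0],0.04,1],[[0,0,0],0,1],[[0,0,0],0,1],[[0,0,0],0,1],[[0,0,0],0,1]]'

```text
t: 16.65
tcp_pos: [0.6331, 0.0458, 0.0702]
eef_rot: [179.9, -0.1, 46.4]
wrist_force: [-3.7, -1.5, 18.1]
grip_width: 0.0138
grip_force: 40.4
```

```bash
python3 -c "
from h import *
s=r.observe();print(s['torque'],s['eef_rot'],s['joints'],s['wrist_force'])"
```

```text
[-0.16588074  0.84310666  0.68608988] [ 1.79893850e+02 -1.23553693e-01  4.64052482e+01] [-6.77128253e+00  2.56364565e+01  8.82075363e+01  3.86216961e-02
  6.59969886e+01  3.68079220e+01] [-3.71958115 -1.51189131 18.08009484]
```

The torque jumped to 0.69 N·m, so the stop is reached. I'll relieve the twist, ease up and release.

Emit:
servo_tool --plan '[[[0,0,-0.001],-0.04,1],[[0,0,-0.001],-0.04,1],[[0,0,-0.001],0,1],[[0,0,-0.001],0,1],[[0,0,-0.001],0,1],[[0,0,-0.001],0,1],[[0,0,0],0,1],[[0,0,0],0,1]]'

```text
t: 17.45
tcp_pos: [0.6327, 0.0457, 0.0734]
eef_rot: [179.9, -0.1, 50.8]
wrist_force: [4.6, 1.8, 4.9]
grip_width: 0.0135
grip_force: 40.0
```

```bash
python3 -c "
from h import *
s=r.observe();print(s['torque'],s['eef_rot'],s['joints'],s['wrist_force'],s['tcp_pos'])"
```

```text
[ 0.21263424 -1.01543733  0.15407547] [ 1.79931985e+02 -1.32643558e-01  5.08415324e+01] [-6.80114467e+00  2.53736337e+01  8.81581369e+01  8.25879374e-02
  6.63398062e+01  3.23243429e+01] [4.63970987 1.77831882 4.88037011] [0.63271501 0.04571845 0.07341613]
```

Emit:
servo_tool --plan '[[[0,0,-0.001],0,1],[[0,0,-0.001],0,1],[[0,0,0],0,1],[[0,0,0],0,0.7],[[0,0,0],0,0.5],[[0,0,0],0,0.5],[[0,0,0],0,0.5],[[0,0,0],0,0.5]]'

```text
t: 18.25
tcp_pos: [0.6312, 0.0452, 0.0743]
eef_rot: [-179.9, 0.0, 50.9]
wrist_force: [-0.7, -0.3, 0.1]
grip_width: 0.0457
grip_force: 0.0
```

Emit:
servo_tool --plan '[[[0,0,-0.01],0,0.5],[[0,0,-0.02],0,0.5],[[0,0,-0.03],0,0.5],[[0,0,-0.04],0,0.5],[[0,0,-0.03],0,0.5],[[0,0,0],0,0.5],[[0,0,0],0,0.5],[[0,0,0],0,0.5]]'

```text
t: 19.05
tcp_pos: [0.6307, 0.0452, 0.2032]
eef_rot: [-179.9, 0.1, 50.9]
wrist_force: [-0.7, 1.2, -0.6]
grip_width: 0.0455
grip_force: 0.0
```

Run:
```python
from h import *
s=r.observe();print(s['t'],s['tcp_pos'].round(4),s['wrist_force'].round(1),s['grip_width'])
for nm in('wrist','top'):
    p,c=shot(nm);a=p['color'];cv2.imwrite(f'pics/f_{nm}.png',a[...,::-1])
    P=cloud(p,c);hsv=cv2.cvtColor(a,cv2.COLOR_RGB2HSV)
    near=(p['range_z']>0)&(np.linalg.norm(P[...,:2]-[.6,.04],axis=-1)<.12)&(P[...,2]<.14)&(P[...,2]>.055)
    Q=P[near&(hsv[...,0]>95)&(hsv[...,0]<130)&(hsv[...,1]>90)]
    if len(Q)<50: continue
    k=np.linalg.lstsq(np.c_[Q[:,:2],np.ones(len(Q))],Q[:,2],rcond=None)[0];print(nm,len(Q),k.round(4),np.median(Q[:,2]).round(4))
    G=P[near&((hsv[...,0]<8)|(hsv[...,0]>172))&(hsv[...,1]>120)&(np.linalg.norm(P[...,:2]-[.632,.046],axis=-1)<.04)]
    if len(G)<20: continue
    print('red z',len(G),np.percentile(G[:,2],[25,50,75,98]).round(4));G=G[G[:,2]>np.percentile(G[:,2],98)-.004][:,:2]
    print(cv2.minAreaRect(G.astype(np.float32)))
```

```text
19.05 [0.6307 0.0452 0.2032] [-0.7  1.2 -0.6] 0.04547702951939408
wrist 12106 [-0.0013 -0.0008  0.0675] 0.0666
red z 470 [0.1029 0.1036 0.1041 0.1051]
((0.632996141910553, 0.04606875777244568), (0.0409524105489254, 0.01325170136988163), 56.77066421508789)
top 1286 [-0.0011  0.0029  0.0671] 0.0665
```

View pics/f_wrist.png

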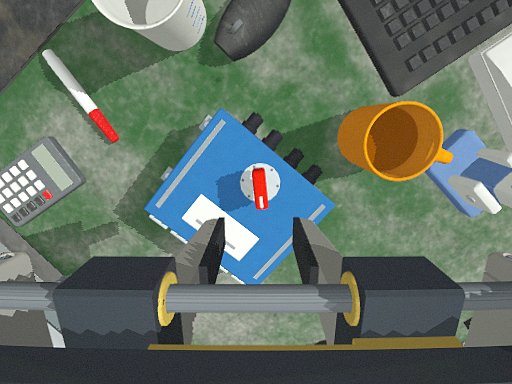

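The cover lies flat, with its face at 0.0666. The bar top is 43 mm above the underside, so press is about 9 mm: locked and held with nothing touching. In the picture the stud is at (261, 187) and the bystanders are undisturbed.

```bash
python3 -c "
from cell import hand_in
print(hand_in())"
```

```text
the job is handed in; nothing more can be done
None
```

The cover is shut and the stud is locked in its catch at about 9 mm press; the gripper let go, nothing else was disturbed, and I handed the job in at about 19 s.

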